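# Clamp the vial rack on the orbital shaker

### The arm

A 7-joint arm with a two-finger parallel gripper is mounted at the origin on the work surface. World frame = base frame: x ahead of the robot, y to its left, z up, the work surface at z = 0. Lengths are in m, angles in rad, forces in N, time in s.
With the tool pointing down it reaches from about 0.425 to 0.925 m from the base axis. Payload 6.8 kg.
Tool frame: the origin (TCP) lies midway between the tips of the shut fingers; the grasp point (between the pads) lies 19 mm behind it; z points along the fingers, y is the direction in which the jaws open and shut (so a half turn about z gives the same grasp; the last joint's range is limited). The gripper opens to 85 mm and grips with 20 to 120 N. Pads are 22 mm wide; open, the fingers measure 114 mm over their backs; the gripper's body (76 mm by 85 mm) begins 54 mm behind the grasp point. The pads swing forward as they close: fully open they stand 13 mm farther back than shut.
Start: joints at [-1.237, 0.477, 0.022, 1.555, -0.011, 1.109, -0.083], TCP at [0.289, 0.61, 0.198] pointing down, gripper open.
Joint ranges: [-2.96, 2.96], [-0.34, 2.1], [-1.41, 1.46], [0.24, 2.44], [-1.37, 4.51], [0.17, 1.92], [-2.96, 2.96]. Speed limits (rad/s): [2.39, 2.39, 3.14, 3.14, 3.14, 3.14, 3.14].

### API

Orientations are given as a rotation vector (axis times angle).
In Python, from bench import r gives the robot as it stands. The module is installed in compiled form; this text tells all that it offers.
- The arm moves only by the tool apply_moves, never from a script. Its argument "plan" is a list that holds one entry, the list of rows, each a list of 7 numbers: the turn, a rotation vector about the tool's x, y, z scaled (see below), then the shift along the tool's x, y, z scaled (see below), then the closure, from -1 (fully open) to 1 (shut). In form: [[[wx, wy, wz, tx, ty, tz, grip], ...]]. A call has 1 to 12 rows; each row is the pose to reach, as a shift and turn from the pose commanded when the call began, along the tool's axes at that moment, turning the shorter way round; what a row does not reach only later rows make up. The controller multiplies each number of a shift by 0.4 m and each number of a turn by 180 degrees. A row lasts 1/12 s, in which the tool goes at most 41.7 mm and 7.16 degrees, less where a joint would pass 70% of its speed; a pose out of reach is approached as far as the arm can. A call with a number of a shift or a turn outside -1 to 1 is refused whole. A call with a gripper value outside its range is refused whole. The fingers move at their own pace and stop on an object; "force" is the grip in N (left out, the last holds). Time passes only in rows, so rows that repeat a pose let the fingers close. It gives the time, the measured TCP pose, the force and the opening at its end, in the units of the state.
- r.get_obs(): the state, without advancing time (a new reading comes with each control period).
- r.grab_frame(name): name is "scene" or "top"; returns a dict with "pixels" (384x512x3 uint8, blue, green, red), "fx", "fy", "cx", "cy" (pixels), "pose" (4x4, takes a point from camera to world coordinates). Camera axes: x right, y up, looking along -z (the intrinsics and any distortion apply to the point x, -y, -z); pixel columns grow to the right and rows downward; lengths in m; the calibration is good to about 2 mm. A picture is of the moment at which its call begins. There is no depth.
- r.hand_in(): hands the job in, once; it reports no verdict.
The state is a dict: "clock": time; "joints": joint angles; "qvel": joint speeds; "tau": joint torques, N m; "tcp_pos": TCP position; "orientation": TCP orientation; "contact_force": force on the tool from outside, world axes, zero at the start; "moment": the same for the moment, N m; "grip_width": finger opening in m.
Only numpy, scipy, OpenCV 4.12 (cv2) and the standard library are available. Lean on these libraries where they do the work, as an engineer would, in place of code of your own. Each camera call takes 0.05 s, during which the arm holds its last target. There are 200 camera calls.

### The job

Pick up the vial rack by its carrying handle and set it down gently on the orbital shaker's platform, in the bay between the rail and the eccentric roller, lying along the rail with its middle opposite the roller. Then turn the roller's wing knob clockwise until the off-centre lobe bears on the rack and holds it snugly against the rail, firm but without straining the rack, and let go. Leave the other things on the bench as they are.

Things in the scene. Friction and masses are not known exactly. Their poses are not given: they have to be found in the camera images.
- rack: Loose vial rack, 0.2 to 0.45 kg: white plastic block 60 x 126 x 30 mm (x, y, z) with two rows of amber vials with black caps (tops 46 mm above the underside) and a steel carrying handle over the middle. Origin: centre of the underside, z up. Same look after half a turn. Starts on the bench, left or right of the shaker.
- rack_handle (a point): Middle of the rack's handle, 83 mm above the rack's underside, axes as the rack's: a flat steel bar 10 mm thick (x), 121 mm long (y), 76 to 90 mm above the underside, on a 5 mm thick post at either end, free for fingers between.
- shaker: Orbital shaker, fixed, switched off: white housing, square platform 240 x 240 mm with a grey rubber mat, its top 95 mm above the bench. Origin: under the platform's centre at bench height; platform, rail and clamp share its axes. The rack stands on the mat with its 126 mm side along y, between the roller (-x side) and the rail (+x side).
- rail_mark (a point): Mark on the mat for the near (-x) face of the rail: an aluminium bar 190 mm long (y), 22 mm high above the mat (bolt heads to 28 mm), faced with a steel strip 20 mm high on rubber buffers that gives 1 mm per 12 N, 5 mm at most. The rail is set by hand and not measured: the strip's face lies anywhere within 3.3 mm of this mark along x, and is found by touch.
- clamp: Fixed foot of the eccentric clamp, axes as the shaker's: +x points from it to the rail. Origin: on the knob's upright pivot axis at mat level; the mark of the rail is 80 mm from it along x. Foot plate 6 mm high, reaching 7 mm from the axis towards the rail. Holds well with 10 to 20 N on the rack (8 to 22 N will do); 40 N cracks the rack.
- roller (a point): Centre of the rubber-sleeved roller (radius 20 mm, 7 to 29 mm above the mat), 7.5 mm off the pivot axis. It reaches 20 - 7.5 cos(cam) mm from the axis towards the rail, so with cam = 0 the bay is 64 to 71 mm wide. It meets a rack that lies against the rail at cam 1.1 to 2.05 rad; from there the force rises by roughly 6 to 9 N per 0.1 rad.
- cam (a joint): Knob and roller angle, 0 to 2.9 rad, growing clockwise seen from above. 0: lobe away from the rail, wing along y; pi/2: wing across the rack, roller centre on the +y side. Starts at 0 to 0.25. Stays where it is left, also under load. It turns freely at 0.10 N m or less; each newton on the rack then adds about 0.018 N m to what is felt (15 N: 0.27 N m more).
- knob_grip (a point): Middle of the wing knob, on the pivot axis, 68 mm above the mat; turns with the knob. The wing is a black plastic bar 12 mm thick (x), 44 mm long (y), 54 to 80 mm above the mat, pinched from above across its thickness. The rack's handle runs about 50 mm from this axis once the rack is in place.
- tip_box: Bystander: box of pipette tips, grey with a clear lid, 122 x 80 x 66 mm, origin under its centre. It stands on the other side of the shaker from the rack.
- amber_bottle: Bystander: amber solvent bottle, 96 mm wide, 205 mm high.
- jar: Bystander: small glass jar with a white cap, 54 mm wide, 75 mm high, on the robot's side of the shaker.
- flask: Bystander: conical glass flask, 80 mm wide, 108 mm high.
- beaker: Bystander: glass beaker, 68 mm wide, 85 mm high.
- tube_rack: Bystander: low open tube rack 100 x 45 mm with four tubes with blue caps, 93 mm high, no handle.
- spatula: Bystander: steel double-ended laboratory spatula, 185 mm long, 5 mm thick, lying on the bench.
There are look-alikes about, which are no part of the job. What is shaped like the rack but yellow is not meant.

How it is judged:
On the way, in this order (a step that is already met when the one before it is completed fails the run):
1. the rack stands released on the platform in the bay between rail and roller, the lobe not yet bearing on it (z of rack in the frame of shaker between 0.091 and 0.099 m and x of rack in the frame of clamp between 0.035 and 0.063 m and angle between rack's own z axis and vertical below 0.05 rad and contact force between the fingers and rack below 0.3 N and contact force between clamp and rack below 5 N), for 0.2 s.
2. the lobe has been turned against the rack and bears on it with at least 8 N (contact force between clamp and rack above 8 N and value of joint cam above 0.9 rad), for 0.2 s.
At the end, for the whole second after the job is handed in: The rack lies flat on the mat (within 3 mm), along the rail within 0.04 rad, its middle within 20 mm of the pivot axis along the rail, and the lobe presses it against the rail with 8 to 22 N; rack and knob are at rest and released (contact force between clamp and rack between 8 and 22 N and z of rack in the frame of shaker between 0.091 and 0.098 m and x of rack in the frame of clamp between 0.043 and 0.059 m and y of rack in the frame of clamp between -0.02 and 0.02 m and angle between the y axis of rack and the y axis of shaker, either way round below 0.04 rad and angle between rack's own z axis and vertical below 0.04 rad and linear speed of rack below 0.01 m/s and velocity of joint cam between -0.05 and 0.05 rad/s); the robot touches nothing.
It fails at once if the rack and the clamp press on each other with more than 40 N (contact force between clamp and rack above 40 N).
It fails at once if the rack is dropped (falls freely, faster than 0.4 m/s) (contact force between the fingers and rack below 0.2 N and linear speed of rack above 0.4 m/s).
It fails at once if the rack is tipped by more than 0.5 rad (angle between rack's own z axis and vertical above 0.5 rad).
It fails at once if another thing on the bench is moved by more than 30 mm (distance of any of tip_box, amber_bottle, jar, flask, beaker, tube_rack, spatula from where it was at the start of the episode above 0.03 m).
It also fails if it takes over 72 s, if anything falls off the work surface, if the arm or the gripper's body presses on something with over 40 N, if the wrist force passes 120 N, or if a joint passes its speed limit or range.

## Working session

There is one attempt and no reset: what is moved stays moved. The work goes in short steps, Python scripts to look and compute and a tool call to move; the robot and the scene stay as the last step left them, time stands still between calls to the robot, and variables do not carry over. Pictures are saved under pics/ and viewed, on a budget of 10 in all, crops included, one or two more only if the job needs it, and the job is handed in when it is done.

Besides the shell and the picture viewer there is one more tool, called after "Call:" by a JSON object that holds its "op" and its "data". apply_moves: Moves the arm, as the interface text tells. Its arguments: {"type":"object","properties":{"plan":{"type":"array","items":{"type":"array","items":{"type":"array","items":{"type":"number","minimum":-1,"maximum":1}}}},"force":{"type":"number"}},"required":["plan"]}

```bash
mkdir -p pics
python3 - <<'E'
from bench import r
import cv2,numpy as np
print(r.get_obs())
for n in("scene","top"):
    f=r.grab_frame(n); cv2.imwrite(f"pics/{n}0.png",f["pixels"]); print(n,{k:f[k] for k in f if k!="pixels"})
E
```

```text
{'clock': 0.0, 'joints': array([-1.23708677,  0.47781431,  0.0223411 ,  1.5564243 , -0.01149442,
        1.10929207, -0.08310057]), 'qvel': array([-1.99554774e-04, -2.57770117e-03, -8.89150299e-04,  1.00223059e-05,
       -1.21088297e-03, -2.72323477e-04, -2.71055066e-04]), 'tau': array([ 3.31811361e-05, -5.96457195e+01,  1.60807963e+00, -2.81191170e+01,
        1.25291423e-02,  9.36638389e-03,  4.15559043e-06]), 'tcp_pos': array([0.28836001, 0.60960121, 0.19662773]), 'orientation': array([-6.88270728e-01, -3.06500508e+00,  2.81343041e-03]), 'contact_force': array([-0.63993078,  0.50265539,  0.45553066]), 'moment': array([-0.01879801,  0.02255138, -0.0029124 ]), 'grip_width': 0.0850051471487302}
scene {'fx': 348.4185614973809, 'fy': 348.4185614973809, 'cx': 255.3988954139047, 'cy': 193.90483667669565, 'pose': array([[-0.84922026, -0.41745862,  0.32334695,  0.921479  ],
       [ 0.52795216, -0.66017867,  0.53425708,  0.70276862],
       [-0.00956346,  0.62441366,  0.78103529,  1.089235  ],
       [ 0.        ,  0.        ,  0.        ,  1.        ]])}
top {'fx': 434.23470755998625, 'fy': 434.23470755998625, 'cx': 262.0134022636178, 'cy': 194.5208662656192, 'pose': array([[-0.00802597,  0.99455205, -0.10393172,  0.39880129],
       [-0.99994364, -0.00725993,  0.00774675,  0.02485509],
       [ 0.00695001,  0.10398804,  0.99455426,  1.36924632],
       [ 0.        ,  0.        ,  0.        ,  1.        ]])}
```

View pics/scene0.png

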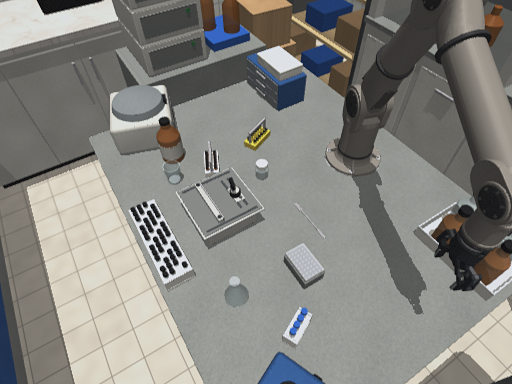

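View pics/top0.png

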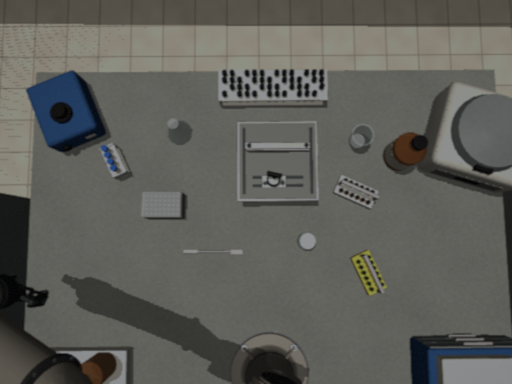

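The top view shows the white rack at about (356,191), right of the shaker centred at (278,161). The rail is at row 147, the knob at (272,180), the jar at (307,241), the beaker at (361,137), and the yellow decoy at (369,272). I'll enlarge this area next.

```bash
cat > h.py <<'E'
from bench import r
import cv2,numpy as np
def ray(f,u,v):
    d=np.array([(u-f["cx"])/f["fx"],-(v-f["cy"])/f["fy"],-1.]); P=f["pose"]; return P[:3,3],P[:3,:3]@d
def at(f,u,v,z):
    o,d=ray(f,u,v); return (o+d*(z-o[2])/d[2])[:2]
def proj(f,p):
    P=f["pose"]; c=P[:3,:3].T@(np.asarray(p)-P[:3,3]); return f["cx"]+f["fx"]*c[0]/-c[2], f["cy"]-f["fy"]*c[1]/-c[2]
def crop(f,x0,y0,w,h,s,fn):
    cv2.imwrite(fn,cv2.resize(f["pixels"][y0:y0+h,x0:x0+w],None,fx=s,fy=s,interpolation=cv2.INTER_CUBIC))
E
python3 - <<'E'
from h import *
f=r.grab_frame("top"); crop(f,230,112,160,105,5,"pics/t1.png")
f=r.grab_frame("scene"); crop(f,165,135,110,110,5,"pics/s1.png")
E
```

```text
(no output)
```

View pics/t1.png

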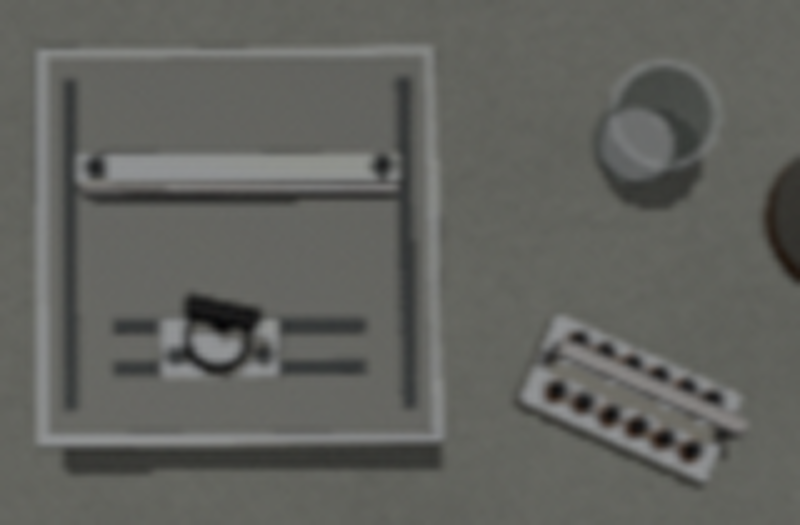

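View pics/s1.png

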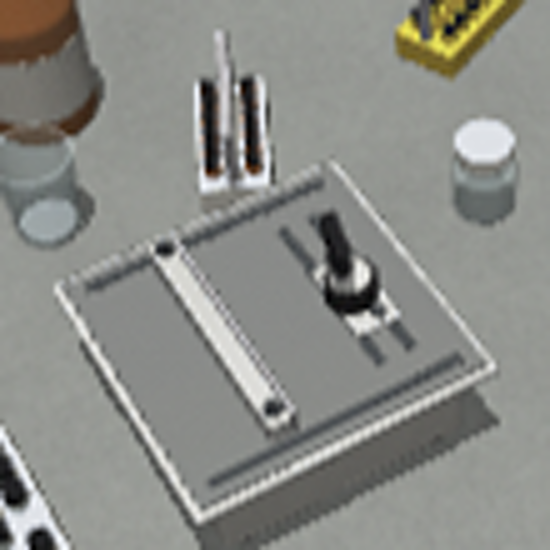

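Run:
```python
from h import *
f=r.grab_frame("top")
s=lambda x,y,z,ox=230,oy=112: at(f,(x+.5)/5-.5+ox,(y+.5)/5-.5+oy,z)
def show(n,pts,z):
    p=np.array([s(x,y,z) for x,y in pts]); print(n,p.round(4).tolist(),"mean",p.mean(0).round(4)); return p
p=show("plat",[(37,50),(434,46),(442,443),(37,444)],.095)
print([np.linalg.norm(p[i]-p[i-1]).round(4) for i in range(4)])
for a,b in((0,1),(3,2)): d=p[a]-p[b]; print("yaw y-axis",np.arctan2(-d[0],d[1]))
for a,b in((0,3),(1,2)): d=p[a]-p[b]; print("yaw x-axis",np.arctan2(d[1],d[0]))
p=show("rack",[(557,315),(743,392),(705,485),(520,402)],.030)
print([np.linalg.norm(p[i]-p[i-1]).round(4) for i in range(4)])
p=show("handle",[(565,348),(746,427)],.090); d=p[0]-p[1];print(np.linalg.norm(d),np.arctan2(-d[0],d[1]))
show("foot",[(160,320),(280,320),(280,378),(160,378)],.101)
show("screws",[(178,353),(264,352)],.101)
p=show("wing",[(187,300),(260,315)],.175);d=p[0]-p[1];print(np.linalg.norm(d),np.arctan2(-d[0],d[1]))
show("rail near lower edge",[(80,188),(400,188)],.115)
show("rail top",[(77,155),(400,153),(402,183),(77,183)],.117)
```

```text
plat [[0.7526, 0.0883], [0.7536, -0.1504], [0.5139, -0.15], [0.5151, 0.0887]] mean [ 0.6338 -0.0309]
[np.float64(0.2375), np.float64(0.2386), np.float64(0.2397), np.float64(0.2388)]
yaw y-axis 0.0042169314468019845
yaw y-axis -0.004914513270334167
yaw x-axis -0.002038347364561217
yaw x-axis -0.001358544394749885
rack [[0.5994, -0.2325], [0.5503, -0.3471], [0.4925, -0.3214], [0.545, -0.208]] mean [ 0.5468 -0.2772]
[np.float64(0.0597), np.float64(0.1247), np.float64(0.0632), np.float64(0.125)]
handle [[0.5706, -0.2252], [0.5226, -0.3314]] mean [ 0.5466 -0.2783]
0.11656472228695876 -0.42462304045583965
foot [[0.5875, 0.0157], [0.587, -0.0551], [0.5525, -0.0546], [0.553, 0.016]] mean [ 0.57   -0.0195]
screws [[0.5678, 0.0053], [0.568, -0.0454]] mean [ 0.5679 -0.02  ]
wing [[0.5876, 0.0012], [0.5789, -0.0393]] mean [ 0.5832 -0.0191]
0.041432401391645494 -0.2118330060691784
rail near lower edge [[0.664, 0.0622], [0.6627, -0.1258]] mean [ 0.6634 -0.0318]
rail top [[0.6833, 0.0638], [0.6832, -0.126], [0.6653, -0.1268], [0.6666, 0.0639]] mean [ 0.6746 -0.0313]
```

Rack centre is at about (0.547,-0.278), yaw -0.42. The pivot axis is at about (0.583,-0.019) with cam about 0.21, and the shaker is square to the world axes. I'll add a helper for relative moves and set out.

```bash
cat >> h.py <<'E'
from scipy.spatial.transform import Rotation as Ro
def down(a): return Ro.from_matrix(np.array([[-np.sin(a),np.cos(a),0],[np.cos(a),np.sin(a),0],[0,0,-1.]]))
def rel(p,a,cur=None):
    """row (turn, shift) from the current pose (measured, or cur=(pos, yaw)) to tool-down pose p, tool-y azimuth a"""
    o=r.get_obs(); R=Ro.from_rotvec(o["orientation"]) if cur is None else down(cur[1]); c=o["tcp_pos"] if cur is None else np.array(cur[0])
    return np.r_[(R.inv()*down(a)).as_rotvec()/np.pi, R.inv().apply(np.array(p)-c)/.4].round(4).tolist()
def st():
    o=r.get_obs(); y=Ro.from_rotvec(o["orientation"]).as_matrix(); print("t",round(o["clock"],2),"tcp",o["tcp_pos"].round(4),"yaw",round(np.arctan2(y[1,1],y[0,1]),4),"tilt",y[:2,2].round(4),"F",o["contact_force"].round(2),"M",o["moment"].round(3),"w",round(o["grip_width"],4),"q7",round(o["joints"][6],3))
E
python3 - <<'E'
from h import *
st(); A=([.5,.22,.31],.4)
print(rel(*A)); print(rel([.547,-.12,.31],-.42,A))
E
```

```text
t 0.25 tcp [0.2885 0.61   0.1972] yaw 1.129 tilt [-0.0003 -0.0007] F [ 0.21  0.1  -0.42] M [-0.029 -0.019 -0.008] w 0.0854 q7 -0.083
[-0.0002, 0.0001, 0.232, -0.8948, -0.6554, -0.2815]
[0.0, 0.0, 0.261, -0.8287, -0.2228, 0.0]
```

Call:
{"op": "apply_moves", "data": {"plan": [[[0,0,0.1,-0.1,-0.1,-0.28,-1],[0,0,0.232,-0.895,-0.655,-0.28,-1],[0,0,0.232,-0.895,-0.655,-0.28,-1],[0,0,0.232,-0.895,-0.655,-0.28,-1],[0,0,0.232,-0.895,-0.655,-0.28,-1],[0,0,0.232,-0.895,-0.655,-0.28,-1],[0,0,0.232,-0.895,-0.655,-0.28,-1],[0,0,0.232,-0.895,-0.655,-0.28,-1],[0,0,0.232,-0.895,-0.655,-0.28,-1],[0,0,0.232,-0.895,-0.655,-0.28,-1],[0,0,0.232,-0.895,-0.655,-0.28,-1],[0,0,0.232,-0.895,-0.655,-0.28,-1]]], "force": 40}}

```text
clock: 1.25
tcp_pos: [0.5035, 0.2134, 0.3112]
orientation: [1.745, 2.609, 0.001]
contact_force: [1.2, -1.2, -0.3]
grip_width: 0.0854
```

Run:
```python
from h import *
st(); print(rel([.547,-.12,.31],-.42))
```

```text
t 1.25 tcp [0.5035 0.2134 0.3112] yaw 0.3918 tilt [ 0.003  -0.0009] F [ 1.17 -1.2  -0.26] M [-0.021 -0.056  0.028] w 0.0854 q7 -0.057
[0.001, 0.0003, 0.2584, -0.8119, -0.2176, 0.004]
```

Call:
{"op": "apply_moves", "data": {"plan": [[[0,0,0.258,-0.812,-0.218,0,-1],[0,0,0.258,-0.812,-0.218,0,-1],[0,0,0.258,-0.812,-0.218,0,-1],[0,0,0.258,-0.812,-0.218,0,-1],[0,0,0.258,-0.812,-0.218,0,-1],[0,0,0.258,-0.812,-0.218,0,-1],[0,0,0.258,-0.812,-0.218,0,-1],[0,0,0.258,-0.812,-0.218,0,-1],[0,0,0.258,-0.812,-0.218,0,-1],[0,0,0.258,-0.812,-0.218,0,-1]]]}}

```text
clock: 2.08
tcp_pos: [0.5459, -0.1164, 0.3097]
orientation: [2.632, 1.713, -0.001]
contact_force: [0.3, 0.0, -0.6]
grip_width: 0.0853
```

Run:
```python
from h import *
st(); print(rel([.547,-.278,.16],-.425))
```

```text
t 2.08 tcp [ 0.5459 -0.1164  0.3097] yaw -0.4168 tilt [ 0.0001 -0.0011] F [ 0.31  0.01 -0.58] M [ 0.046 -0.01   0.03 ] w 0.0853 q7 -0.169
[0.0002, 0.0003, 0.0026, -0.3679, 0.1658, 0.3748]
```

Call:
{"op": "apply_moves", "data": {"plan": [[[0,0,0.003,-0.2,0.09,0.05,0],[0,0,0.003,-0.368,0.166,0.2,0],[0,0,0.003,-0.368,0.166,0.375,0],[0,0,0.003,-0.368,0.166,0.375,0],[0,0,0.003,-0.368,0.166,0.375,0],[0,0,0.003,-0.368,0.166,0.375,0],[0,0,0.003,-0.368,0.166,0.375,0],[0,0,0.003,-0.368,0.166,0.375,0],[0,0,0.003,-0.368,0.166,0.375,0]]]}}

```text
clock: 2.83
tcp_pos: [0.55, -0.2725, 0.1605]
orientation: [2.633, 1.713, 0.002]
contact_force: [-0.5, -1.1, 0.0]
grip_width: 0.0426
```

Run:
```python
from h import *
st(); print(rel([.547,-.278,.064],-.425))
f=r.grab_frame("scene"); crop(f,160,115,100,80,7,"pics/s2.png")
```

```text
t 2.83 tcp [ 0.55   -0.2725  0.1605] yaw -0.4174 tilt [0.0014 0.0007] F [-0.46 -1.09  0.04] M [ 0.004 -0.003 -0.017] w 0.0426 q7 0.25
[0.0003, -0.0004, 0.0024, -0.0159, -0.0014, 0.2412]
```

View pics/s2.png

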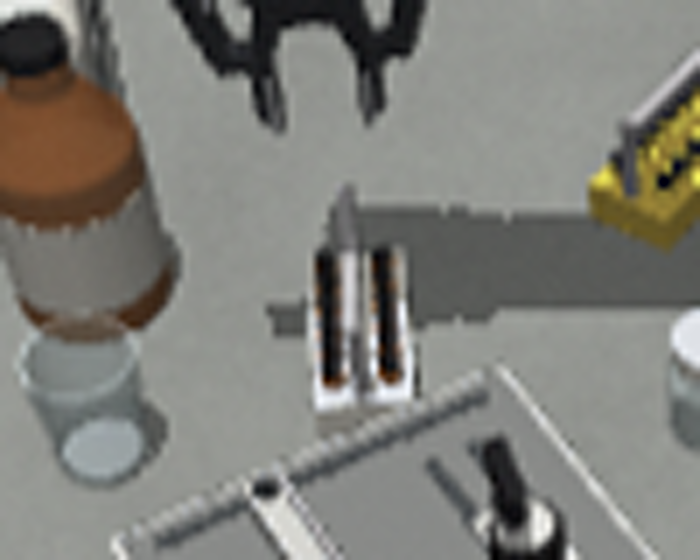

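The gripper straddles the handle's line: fingertips at crop (275,125) and (372,120), handle end at (345,195). The bottle and beaker are well clear. Next I descend and grip.

Call:
{"op": "apply_moves", "data": {"plan": [[[0,0,0.002,-0.016,-0.001,0.08,0],[0,0,0.002,-0.016,-0.001,0.16,0],[0,0,0.002,-0.016,-0.001,0.241,0],[0,0,0.002,-0.016,-0.001,0.241,0],[0,0,0.002,-0.016,-0.001,0.241,0],[0,0,0.002,-0.016,-0.001,0.241,1],[0,0,0.002,-0.016,-0.001,0.241,1],[0,0,0.002,-0.016,-0.001,0.241,1],[0,0,0.002,-0.016,-0.001,0.241,1],[0,0,0.002,-0.016,-0.001,0.241,1],[0,0,0.002,-0.016,-0.001,0.241,1]]], "force": 60}}

```text
clock: 3.8
tcp_pos: [0.5459, -0.2801, 0.0637]
orientation: [2.641, 1.701, 0.001]
contact_force: [-1.1, -1.0, 0.3]
grip_width: -0.0
```

Run:
```python
from h import *
st()
```

```text
t 3.8 tcp [ 0.5459 -0.2801  0.0637] yaw -0.4262 tilt [ 0.0008 -0.0001] F [-1.13 -1.02  0.29] M [ 0.019 -0.04   0.004] w -0.0 q7 0.329
```

Run:
```python
from h import *
f=r.grab_frame("scene"); g=r.grab_frame("top")
a=cv2.resize(f["pixels"][115:205,160:250],(400,400),interpolation=cv2.INTER_CUBIC);b=cv2.resize(g["pixels"][145:235,310:400],(400,400),interpolation=cv2.INTER_CUBIC)
cv2.imwrite("pics/m1.png",np.hstack([a,b])); p=r.get_obs()["tcp_pos"]
print(proj(f,p),proj(g,p))
```

```text
(np.float64(209.70478497977882), np.float64(154.1674354517204)) (np.float64(359.18450341463694), np.float64(190.40974924749298))
```

View pics/m1.png

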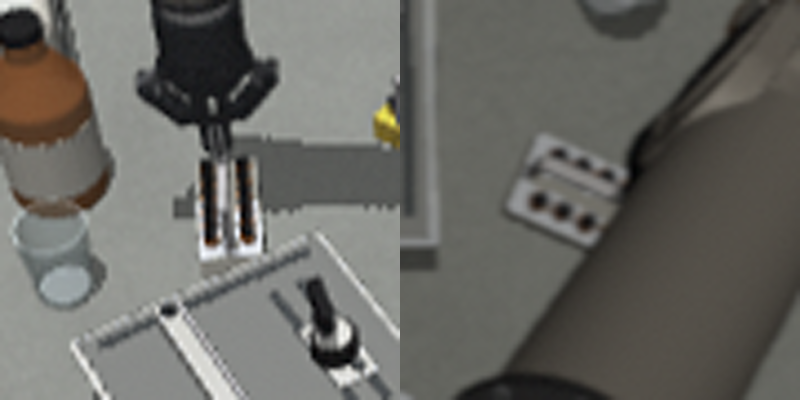

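Run:
```python
from h import *
f=r.grab_frame("scene")
q=lambda p:(np.array(proj(f,p))-[160,115])
c=np.array([.547,-.278]); d=np.array([.412,.911])
for s in(-.06,.06):
  for z in(.09,.076,.03): print(s,z,(q([*(c+s*d),z])*7).round(0))
o=np.array([.55,-.2725,.1605]); y=np.array([.914,-.405,0])
print("tips",[(q(o+k*y)*7).round(0) for k in(-.021,.021)])
crop(f,185,115,60,60,10,"pics/s3.png")
```

```text
-0.06 0.09 [337. 175.]
-0.06 0.076 [340. 192.]
-0.06 0.03 [349. 247.]
0.06 0.09 [347. 318.]
0.06 0.076 [350. 335.]
0.06 0.03 [359. 389.]
tips [array([365., 158.]), array([290., 165.])]
```

View pics/s3.png

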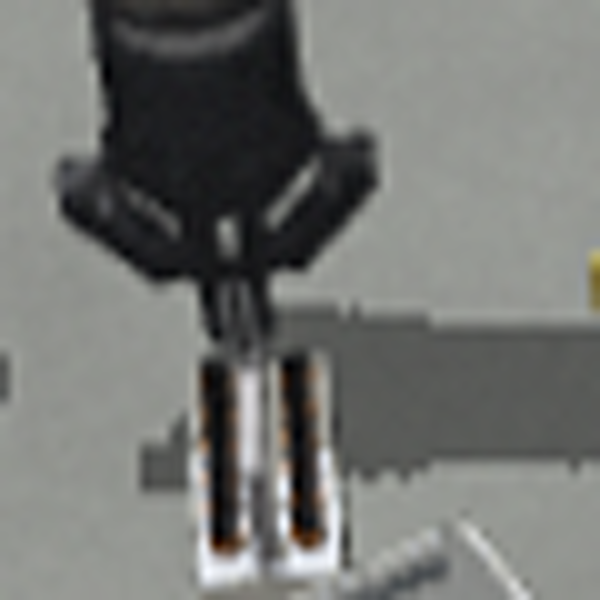

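Run:
```python
from h import *
f=r.grab_frame("scene"); st(); print(r.get_obs()["joints"].round(3))
g=f["pose"];print(g[:3,3])
for p in([.7536,-.1504],[.7526,.0883],[.5151,.0887],[.5139,-.15]): print(((np.array(proj(f,[*p,.095]))-[165,135])*5).round(0))
for p in ([.5994,-.2325],[.5503,-.3471],[.4925,-.3214],[.545,-.208]): print("rack",((np.array(proj(f,[*p,.030]))-[165,135])*5).round(0))
```

```text
t 4.0 tcp [ 0.5456 -0.28    0.0632] yaw -0.4262 tilt [-0.0001  0.    ] F [-0.4  -0.27 -0.24] M [ 0.015  0.052 -0.005] w 0.0001 q7 0.329
[-0.05   0.598  0.583  1.849 -0.436  0.825  0.329]
[0.921479   0.70276862 1.089235  ]
[ 48. 278.]
[194. 512.]
[495. 359.]
[331. 151.]
rack [196. 184.]
rack [188.  79.]
rack [261.  71.]
rack [269. 177.]
```

Run:
```python
from h import *
f=r.grab_frame("scene"); g=r.grab_frame("top"); p=np.array([.2885,.61,.1972]); y=np.array([.428,.904,0])
a=cv2.imread("pics/scene0.png");b=cv2.imread("pics/top0.png")
for im,c in((a,f),(b,g)):
    print([np.round(proj(c,p+k*y-[0,0,h]),1) for h in(0,-.013) for k in(-.043,0,.043)])
A=cv2.resize(a[230:310,420:500],(400,400),interpolation=cv2.INTER_CUBIC);B=cv2.resize(b[255:335,0:80],(400,400),interpolation=cv2.INTER_CUBIC)
cv2.imwrite("pics/g1.png",cv2.convertScaleAbs(np.hstack([A,B]),alpha=2))
```

```text
[array([430.8, 264.5]), array([437.5, 278.7]), array([444.6, 293.8]), array([432.6, 262.3]), array([439.4, 276.6]), array([446.7, 291.8])]
[array([ 52.7, 290.5]), array([ 38.3, 283.6]), array([ 23.9, 276.7]), array([ 50.4, 291.1]), array([ 35.8, 284.1]), array([ 21.2, 277.1])]
```

View pics/g1.png

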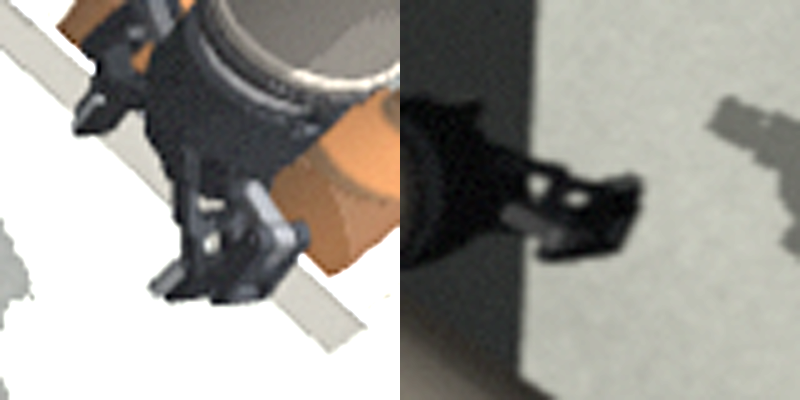

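The closed width is 0 with no force, and in both views the fingertips sit about 25–30 mm higher than the reported TCP. So the fingers shut above the bar. I'll open, go down in small steps while watching force, and close again.

Call:
{"op": "apply_moves", "data": {"plan": [[[0,0,0,0,0,0,0],[0,0,0,0,0,0,0],[0,0,0,0,0,0,0],[0,0,0,0,0,0,0],[0,0,0,0,0,0.015,0],[0,0,0,0,0,0.03,0],[0,0,0,0,0,0.03,0],[0,0,0,0,0,0.03,0]]]}}

```text
clock: 4.77
tcp_pos: [0.5451, -0.2797, 0.0504]
orientation: [-2.64, -1.701, 0.001]
contact_force: [0.3, -1.7, -0.1]
grip_width: 0.0427
```

Run:
```python
from h import *
st()
```

```text
t 4.77 tcp [ 0.5451 -0.2797  0.0504] yaw -0.4261 tilt [-0.0013  0.0005] F [ 0.3  -1.73 -0.15] M [-0.015 -0.012  0.043] w 0.0427 q7 0.338
```

Call:
{"op": "apply_moves", "data": {"plan": [[[0,0,0,0,0,0.015,0],[0,0,0,0,0,0.03,0],[0,0,0,0,0,0.03,0],[0,0,0,0,0,0.03,0],[0,0,0,0,0,0.03,1],[0,0,0,0,0,0.03,1],[0,0,0,0,0,0.03,1],[0,0,0,0,0,0.03,1],[0,0,0,0,0,0.03,1],[0,0,0,0,0,0.03,1]]]}}

```text
clock: 5.6
tcp_pos: [0.5455, -0.28, 0.0395]
orientation: [-2.641, -1.701, -0.0]
contact_force: [-2.5, 1.2, 4.0]
grip_width: 0.0085
```

Run:
```python
from h import *
st()
```

```text
t 5.6 tcp [ 0.5455 -0.28    0.0395] yaw -0.4262 tilt [0.     0.0001] F [-2.53  1.22  4.01] M [ 0.145  0.431 -0.071] w 0.0085 q7 0.347
```

Call:
{"op": "apply_moves", "data": {"plan": [[[0,0,0,0,0,-0.015,1],[0,0,0,0,0,-0.03,1],[0,0,0,0,0,-0.05,1],[0,0,0,0,0,-0.05,1],[0,0,0,0,0,-0.05,1],[0,0,0,0,0,-0.05,1]]], "force": 80}}

```text
clock: 6.1
tcp_pos: [0.5456, -0.2798, 0.0592]
orientation: [-2.641, -1.702, -0.0]
contact_force: [-0.4, -0.5, -2.7]
grip_width: 0.008
```

Run:
```python
from h import *
st()
f=r.grab_frame("scene"); crop(f,175,115,70,70,8,"pics/s4.png")
```

```text
t 6.1 tcp [ 0.5456 -0.2798  0.0592] yaw -0.4259 tilt [0.0001 0.0001] F [-0.42 -0.47 -2.66] M [-0.061  0.014  0.002] w 0.008 q7 0.332
```

View pics/s4.png

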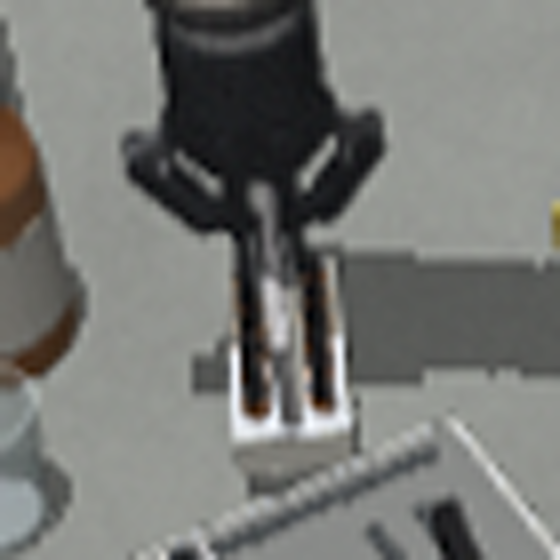

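The rack hangs level in the grip: the bar is between the fingers at (265,220), the weight is about 3 N and the moment is near zero. The reported TCP is 39.5 mm above the rack's underside. Next I raise it and carry it.

Run:
```python
from h import *
A=([.5456,-.2798,.24],-.4259); print(rel([.625,-.022,.24],0.0,A))
```

```text
[0.0, 0.0, -0.1356, 0.6689, -0.0855, 0.0]
```

Call:
{"op": "apply_moves", "data": {"plan": [[[0,0,0,0,0,-0.05,1],[0,0,0,0,0,-0.12,1],[0,0,0,0,0,-0.2,1],[0,0,0,0,0,-0.28,1],[0,0,0,0,0,-0.35,1],[0,0,0,0,0,-0.41,1],[0,0,0,0,0,-0.45,1],[0,0,0,0,0,-0.452,1],[0,0,0,0,0,-0.452,1]]]}}

```text
clock: 6.9
tcp_pos: [0.5457, -0.28, 0.2401]
orientation: [2.64, 1.701, 0.001]
contact_force: [-0.5, -0.0, -2.9]
grip_width: 0.0079
```

Run:
```python
from h import *
st(); print(rel([.625,-.022,.24],0.0))
```

```text
t 6.9 tcp [ 0.5457 -0.28    0.2401] yaw -0.426 tilt [ 0.001 -0.   ] F [-0.47 -0.01 -2.92] M [0.015 0.047 0.015] w 0.0079 q7 0.207
[0.0003, -0.0001, -0.1356, 0.6692, -0.0861, 0.0003]
```

Call:
{"op": "apply_moves", "data": {"plan": [[[0,0,-0.01,0.04,-0.005,0,1],[0,0,-0.03,0.12,-0.015,0,1],[0,0,-0.05,0.2,-0.026,0,1],[0,0,-0.07,0.28,-0.036,0,1],[0,0,-0.09,0.36,-0.046,0,1],[0,0,-0.11,0.44,-0.057,0,1],[0,0,-0.12,0.52,-0.067,0,1],[0,0,-0.13,0.6,-0.077,0,1],[0,0,-0.136,0.65,-0.084,0,1],[0,0,-0.136,0.669,-0.086,0,1],[0,0,-0.136,0.669,-0.086,0,1],[0,0,-0.136,0.669,-0.086,0,1]]]}}

```text
clock: 7.9
tcp_pos: [0.6241, -0.0234, 0.2391]
orientation: [-2.221, -2.221, 0.004]
contact_force: [-0.3, -0.6, -2.3]
grip_width: 0.0079
```

Run:
```python
from h import *
st(); print(rel([.628,-.022,.15],0.0))
f=r.grab_frame("scene"); crop(f,165,105,110,110,5.4,"pics/s5.png")
```

```text
t 7.9 tcp [ 0.6241 -0.0234  0.2391] yaw 0.0001 tilt [-0.0018 -0.0014] F [-0.29 -0.63 -2.28] M [-0.131  0.027 -0.009] w 0.0079 q7 0.135
[-0.0006, 0.0004, 0.0, 0.0038, 0.0101, 0.2227]
```

View pics/s5.png

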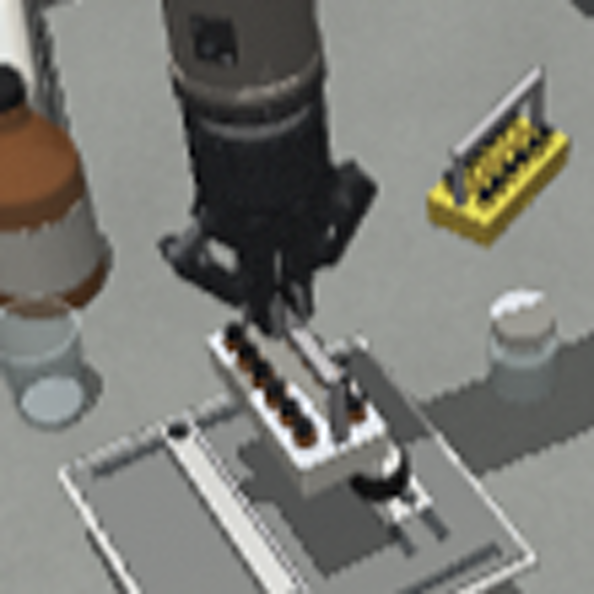

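Run:
```python
from h import *
f=r.grab_frame("scene")
s=lambda x,y,z,sc=5.4,ox=165,oy=105: at(f,(x+.5)/sc-.5+ox,(y+.5)/sc-.5+oy,z)
for z in(.2296,):
  for p in((210,341),(304,477),(386,430)): print(z,s(*p,z).round(4))
for p in((68,470),(533,560),(358,340)): print("plat",s(*p,.095).round(4))
for n,(x,y) in {"a":(65,285),"b":(200,520),"c":(495,370),"d":(335,160)}.items(): print(n,s(x,y,.095,5,165,135).round(4))
```

```text
0.2296 [ 0.6538 -0.0745]
0.2296 [0.656  0.0529]
0.2296 [0.5972 0.0473]
plat [ 0.7477 -0.1404]
plat [0.5207 0.0929]
plat [ 0.5212 -0.1398]
a [ 0.7463 -0.1397]
b [0.7527 0.0939]
c [0.5205 0.0946]
d [ 0.5163 -0.1428]
```

Measured rack centre in the air is about (0.626,-0.018), which agrees with the TCP to within 2 mm, and it lies between the rail and the roller. I'll lower in stages and watch the force.

Call:
{"op": "apply_moves", "data": {"plan": [[[0,0,0,0.003,0.008,0.06,1],[0,0,0,0.003,0.008,0.12,1],[0,0,0,0.003,0.008,0.16,1],[0,0,0,0.003,0.008,0.168,1],[0,0,0,0.003,0.008,0.168,1],[0,0,0,0.003,0.008,0.168,1]]]}}

```text
clock: 8.5
tcp_pos: [0.6285, -0.0223, 0.1738]
orientation: [2.221, 2.22, 0.001]
contact_force: [-0.1, 0.0, -1.8]
grip_width: 0.008
```

Run:
```python
from h import *
st(); print(rel([.627,-.022,.145],0.0))
```

```text
t 8.5 tcp [ 0.6285 -0.0223  0.1738] yaw -0.0008 tilt [ 0.0012 -0.0004] F [-0.08  0.02 -1.76] M [ 0.004 -0.016 -0.011] w 0.008 q7 0.167
[0.0004, 0.0001, -0.0002, 0.0007, -0.0039, 0.072]
```

Call:
{"op": "apply_moves", "data": {"plan": [[[0,0,0,0,-0.004,0.01,1],[0,0,0,0,-0.004,0.02,1],[0,0,0,0,-0.004,0.03,1],[0,0,0,0,-0.004,0.04,1],[0,0,0,0,-0.004,0.05,1],[0,0,0,0,-0.004,0.05,1],[0,0,0,0,-0.004,0.05,1]]]}}

```text
clock: 9.08
tcp_pos: [0.6263, -0.0208, 0.1524]
orientation: [-2.22, -2.223, 0.001]
contact_force: [-0.3, -0.2, -2.2]
grip_width: 0.0078
```

Run:
```python
from h import *
st(); print(rel([.627,-.022,.145],0.0))
```

```text
t 9.08 tcp [ 0.6263 -0.0208  0.1524] yaw 0.0012 tilt [-0.0007 -0.0001] F [-0.33 -0.21 -2.22] M [-0.063 -0.001 -0.   ] w 0.0078 q7 0.177
[-0.0002, 0.0, 0.0004, -0.0029, 0.0019, 0.0185]
```

Call:
{"op": "apply_moves", "data": {"plan": [[[0,0,0,0,0,0.009,1],[0,0,0,0,0,0.018,1],[0,0,0,0,0,0.027,1],[0,0,0,0,0,0.035,1],[0,0,0,0,0,0.035,1],[0,0,0,0,0,0.035,1]]]}}

```text
clock: 9.58
tcp_pos: [0.6263, -0.0209, 0.1385]
orientation: [-2.22, -2.222, 0.001]
contact_force: [-0.5, -0.3, -2.8]
grip_width: 0.0076
```

Run:
```python
from h import *
st()
```

```text
t 9.58 tcp [ 0.6263 -0.0209  0.1385] yaw 0.0012 tilt [-0.0006 -0.0001] F [-0.47 -0.32 -2.79] M [-0.008 -0.058 -0.046] w 0.0076 q7 0.185
```

Call:
{"op": "apply_moves", "data": {"plan": [[[0,0,0,0,0.003,0,1],[0,0,0,0,0.006,0,1],[0,0,0,0,0.006,0,1],[0,0,0,0,0.006,0,1]]]}}

```text
clock: 9.92
tcp_pos: [0.6291, -0.0209, 0.139]
orientation: [2.22, 2.223, 0.0]
contact_force: [-0.6, -0.3, -3.9]
grip_width: 0.0077
```

Call:
{"op": "apply_moves", "data": {"plan": [[[0,0,0,0,0.002,0,1],[0,0,0,0,0.004,0,1],[0,0,0,0,0.004,0,1],[0,0,0,0,0.004,0,1]]]}}

```text
clock: 10.25
tcp_pos: [0.6305, -0.0209, 0.1388]
orientation: [-2.22, -2.223, -0.0]
contact_force: [-1.2, -0.6, -2.4]
grip_width: 0.0081
```

Call:
{"op": "apply_moves", "data": {"plan": [[[0,0,0,0,0.002,0,1],[0,0,0,0,0.004,0,1],[0,0,0,0,0.004,0,1],[0,0,0,0,0.004,0,1]]]}}

```text
clock: 10.58
tcp_pos: [0.6317, -0.0209, 0.1387]
orientation: [-2.22, -2.222, 0.001]
contact_force: [-2.3, 0.3, -2.9]
grip_width: 0.0078
```

Call:
{"op": "apply_moves", "data": {"plan": [[[0,0,0,0,0.002,0,1],[0,0,0,0,0.003,0,1],[0,0,0,0,0.003,0,1],[0,0,0,0,0.003,0,1]]]}}

```text
clock: 10.92
tcp_pos: [0.6325, -0.0209, 0.1386]
orientation: [-2.219, -2.222, 0.002]
contact_force: [-5.7, 0.0, 0.8]
grip_width: 0.0082
```

Call:
{"op": "apply_moves", "data": {"plan": [[[0,0,0,0,0.002,0,1],[0,0,0,0,0.003,0,1],[0,0,0,0,0.003,0,1],[0,0,0,0,0.003,0,1]]]}}

```text
clock: 11.25
tcp_pos: [0.6331, -0.0209, 0.1386]
orientation: [-2.219, -2.221, 0.003]
contact_force: [-7.0, 0.5, 2.3]
grip_width: 0.008
```

Rail contact comes at TCP x of about 0.6312 (rack about 48 mm from the axis, so the lobe should meet it near cam 1.3). I'll back off 1 mm and lower to the mat.

Call:
{"op": "apply_moves", "data": {"plan": [[[0,0,0,0,-0.005,0,1],[0,0,0,0,-0.01,0,1],[0,0,0,0,-0.01,0.003,1],[0,0,0,0,-0.01,0.006,1],[0,0,0,0,-0.01,0.009,1],[0,0,0,0,-0.01,0.009,1],[0,0,0,0,-0.01,0.009,1]]]}}

```text
clock: 11.83
tcp_pos: [0.6308, -0.0209, 0.1351]
orientation: [2.22, 2.223, 0.0]
contact_force: [0.0, 0.9, -3.1]
grip_width: 0.0079
```

Call:
{"op": "apply_moves", "data": {"plan": [[[0,0,0,0,0,0.002,1],[0,0,0,0,0,0.004,1],[0,0,0,0,0,0.004,1],[0,0,0,0,0,0.004,1]]]}}

```text
clock: 12.17
tcp_pos: [0.6308, -0.0209, 0.1345]
orientation: [2.22, 2.222, 0.001]
contact_force: [-3.3, 0.9, 6.6]
grip_width: 0.0074
```

Call:
{"op": "apply_moves", "data": {"plan": [[[0,0,0,0,0,-0.002,1],[0,0,0,0,0,-0.002,0.3],[0,0,0,0,0,-0.002,0.3],[0,0,0,0,0,-0.002,0.3],[0,0,0,0,0,-0.002,0.3],[0,0,0,0,0,-0.002,0.3]]], "force": 60}}

```text
clock: 12.67
tcp_pos: [0.6306, -0.0209, 0.1344]
orientation: [2.22, 2.223, 0.0]
contact_force: [0.2, 0.6, 0.5]
grip_width: 0.0298
```

Call:
{"op": "apply_moves", "data": {"plan": [[[0,0,0,0,0,-0.03,0.3],[0,0,0,0,0,-0.08,0.3],[0,0,0,0,0,-0.14,0.3],[0,0,0,0,0,-0.2,0.3],[0,0,0,0,0,-0.25,0.3],[0,0,0,0,0,-0.25,0.3],[0,0,0,0,0,-0.25,0.3]]]}}

```text
clock: 13.25
tcp_pos: [0.6314, -0.021, 0.2364]
orientation: [2.219, 2.221, 0.004]
contact_force: [-0.4, -0.1, -0.7]
grip_width: 0.0299
```

Run:
```python
from h import *
st(); print(rel([.583,-.0195,.234],-.21))
f=r.grab_frame("scene"); crop(f,175,125,100,100,6,"pics/s6.png")
```

```text
t 13.25 tcp [ 0.6314 -0.021   0.2364] yaw 0.001 tilt [0.0034 0.0005] F [-0.39 -0.14 -0.72] M [-0.017  0.026  0.011] w 0.0299 q7 0.139
[0.0011, -0.0003, 0.0672, 0.004, -0.1211, 0.0056]
```

View pics/s6.png

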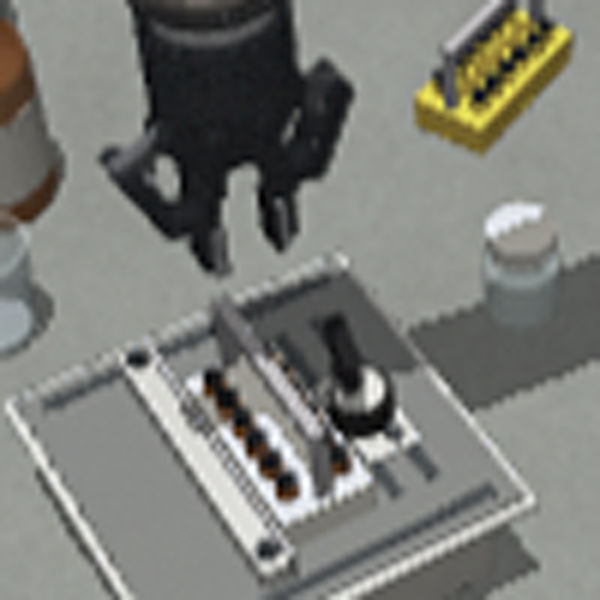

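The rack stands in the bay parallel to the rail, with the rail strip at (195,415), and the knob's wing is at (335,345), free. The fingers are clear. Next I go over the knob with the jaws opened 26 mm.

Run:
```python
from h import *
f=r.grab_frame("scene"); g=r.grab_frame("top")
s=lambda x,y,z,sc=6.,ox=175,oy=125: at(f,(x+.5)/sc-.5+ox,(y+.5)/sc-.5+oy,z)
print(s(332,318,.175)-[0,.007],s(352,372,.175)-[0,.007])
print(rel([.583,-.0195,.234],-.21))
```

```text
[ 0.57969223 -0.03918243] [0.59008553 0.00269094]
[-0.0005, 0.0001, 0.0672, 0.0032, -0.1169, -0.001]
```

Call:
{"op": "apply_moves", "data": {"plan": [[[0,0,0.02,0,-0.03,0,0.4],[0,0,0.04,0.002,-0.07,0,0.4],[0,0,0.067,0.004,-0.11,0.005,0.4],[0,0,0.067,0.004,-0.121,0.005,0.4],[0,0,0.067,0.004,-0.121,0.005,0.4],[0,0,0.067,0.004,-0.121,0.005,0.4],[0,0,0.067,0.004,-0.121,0.005,0.4]]]}}

```text
clock: 13.98
tcp_pos: [0.5828, -0.0192, 0.2323]
orientation: [2.439, 1.979, 0.0]
contact_force: [0.5, 0.3, -0.2]
grip_width: 0.0254
```

Run:
```python
from h import *
st(); print(rel([.583,-.0195,.128],-.21))
f=r.grab_frame("scene"); crop(f,185,115,80,80,7,"pics/s7.png")
```

```text
t 13.98 tcp [ 0.5828 -0.0192  0.2323] yaw -0.2074 tilt [ 0.0004 -0.0002] F [ 0.47  0.33 -0.18] M [-0.006  0.048  0.024] w 0.0254 q7 -0.084
[0.0001, 0.0001, 0.0008, -0.0007, 0.0004, 0.2608]
```

View pics/s7.png

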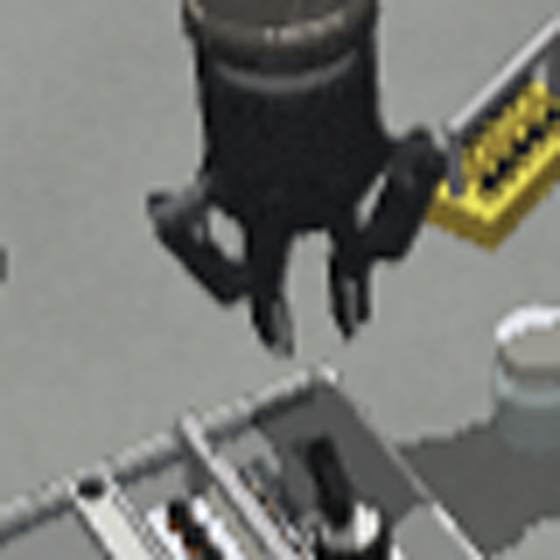

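The wing measures at about (0.585,-0.018) with cam about 0.24, and the jaws are aligned above it. I descend in two stages.

Call:
{"op": "apply_moves", "data": {"plan": [[[0,0,0.008,0,0.003,0.05,0.4],[0,0,0.008,0,0.003,0.1,0.4],[0,0,0.008,0,0.003,0.15,0.4],[0,0,0.008,0,0.003,0.18,0.4],[0,0,0.008,0,0.003,0.2,0.4],[0,0,0.008,0,0.003,0.21,0.4],[0,0,0.008,0,0.003,0.22,0.4],[0,0,0.008,0,0.003,0.22,0.4]]]}}

```text
clock: 14.7
tcp_pos: [0.5835, -0.0196, 0.1444]
orientation: [2.466, 1.946, 0.0]
contact_force: [-0.0, 0.6, 0.4]
grip_width: 0.0256
```

Call:
{"op": "apply_moves", "data": {"plan": [[[0,0,0,0,0,0.01,0.4],[0,0,0,0,0,0.02,0.4],[0,0,0,0,0,0.03,0.4],[0,0,0,0,0,0.04,0.4],[0,0,0,0,0,0.04,0.4],[0,0,0,0,0,0.04,0.4]]]}}

```text
clock: 15.2
tcp_pos: [0.583, -0.0196, 0.1281]
orientation: [-2.466, -1.946, 0.001]
contact_force: [0.9, 0.4, -0.0]
grip_width: 0.0255
```

Run:
```python
from h import *
st()
```

```text
t 15.2 tcp [ 0.583  -0.0196  0.1281] yaw -0.2345 tilt [-0.0005 -0.0001] F [ 0.88  0.42 -0.03] M [ 0.01   0.014 -0.008] w 0.0255 q7 -0.035
```

Next I close on the wing.

Call:
{"op": "apply_moves", "data": {"plan": [[[0,0,0,0,0,0,1],[0,0,0,0,0,0,1],[0,0,0,0,0,0,1],[0,0,0,0,0,0,1],[0,0,0,0,0,0,1]]], "force": 60}}

```text
clock: 15.62
tcp_pos: [0.5812, -0.0191, 0.1286]
orientation: [-2.463, -1.944, 0.004]
contact_force: [-7.1, 0.6, 7.3]
grip_width: 0.0106
```

Run:
```python
from h import *
st()
```

```text
t 15.62 tcp [ 0.5812 -0.0191  0.1286] yaw -0.2343 tilt [-0.0041  0.0014] F [-7.08  0.57  7.29] M [0.338 1.536 0.021] w 0.0106 q7 -0.035
```

Call:
{"op": "apply_moves", "data": {"plan": [[[0,0,0,0,-0.004,-0.001,1],[0,0,0,0,-0.007,-0.001,1],[0,0,0,0,-0.007,-0.001,1],[0,0,0,0,-0.007,-0.001,1]]]}}

```text
clock: 15.95
tcp_pos: [0.581, -0.0191, 0.1287]
orientation: [2.465, 1.946, 0.001]
contact_force: [3.8, -0.5, -5.8]
grip_width: 0.0103
```

Run:
```python
from h import *
st()
```

```text
t 15.95 tcp [ 0.581  -0.0191  0.1287] yaw -0.2344 tilt [ 0.001  -0.0005] F [ 3.75 -0.52 -5.76] M [-0.196 -0.813  0.068] w 0.0103 q7 -0.038
```

Call:
{"op": "apply_moves", "data": {"plan": [[[0,0,0.01,0,0.0025,0.0005,1],[0,0,0.035,0,0.0025,0.0005,1],[0,0,0.06,0,0.0025,0.0005,1],[0,0,0.085,0,0.0025,0.0005,1],[0,0,0.11,0,0.0025,0.0005,1],[0,0,0.135,0,0.0025,0.0005,1],[0,0,0.16,0,0.0025,0.0005,1],[0,0,0.185,0,0.0025,0.0005,1],[0,0,0.21,0,0.0025,0.0005,1],[0,0,0.23,0,0.0025,0.0005,1],[0,0,0.23,0,0.0025,0.0005,1],[0,0,0.23,0,0.0025,0.0005,1]]], "force": 80}}

```text
clock: 16.95
tcp_pos: [0.5803, -0.0185, 0.1287]
orientation: [-2.992, -0.951, 0.004]
contact_force: [-5.4, 2.5, 3.4]
grip_width: 0.0094
```

Run:
```python
from h import *
st()
```

```text
t 16.95 tcp [ 0.5803 -0.0185  0.1287] yaw -0.9554 tilt [-0.0028  0.0013] F [-5.44  2.46  3.39] M [ 0.404  1.094 -0.1  ] w 0.0094 q7 -0.649
```

Call:
{"op": "apply_moves", "data": {"plan": [[[0,0,0.02,-0.002,-0.0015,0,1],[0,0,0.04,-0.002,-0.0015,0,1],[0,0,0.06,-0.002,-0.0015,0,1],[0,0,0.08,-0.002,-0.0015,0,1],[0,0,0.08,-0.002,-0.0015,0,1]]]}}

```text
clock: 17.37
tcp_pos: [0.5801, -0.0182, 0.1287]
orientation: [-3.089, -0.566, 0.002]
contact_force: [-3.4, 3.1, 4.4]
grip_width: 0.0095
```

Run:
```python
from h import *
st()
```

```text
t 17.37 tcp [ 0.5801 -0.0182  0.1287] yaw -1.2083 tilt [-0.0013  0.0013] F [-3.4   3.1   4.38] M [ 0.633  0.755 -0.082] w 0.0095 q7 -0.859
```

Call:
{"op": "apply_moves", "data": {"plan": [[[0,0,0.015,0,0,0,1],[0,0,0.03,0,0,0,1],[0,0,0.045,0,0,0,1],[0,0,0.045,0,0,0,1]]]}}

```text
clock: 17.7
tcp_pos: [0.58, -0.018, 0.1287]
orientation: [-3.12, -0.349, 0.002]
contact_force: [-4.4, 3.8, 4.7]
grip_width: 0.0096
```

Run:
```python
from h import *
st()
```

```text
t 17.7 tcp [ 0.58   -0.018   0.1287] yaw -1.3478 tilt [-0.0014  0.0017] F [-4.38  3.8   4.67] M [ 0.839  0.891 -0.126] w 0.0096 q7 -0.974
```

Call:
{"op": "apply_moves", "data": {"plan": [[[0,0,0.015,0,0,0,1],[0,0,0.03,0,0,0,1],[0,0,0.03,0,0,0,1],[0,0,0.03,0,0,0,1]]]}}

```text
clock: 18.03
tcp_pos: [0.58, -0.0178, 0.1287]
orientation: [-3.133, -0.205, 0.002]
contact_force: [-4.2, 3.8, 5.4]
grip_width: 0.0097
```

Run:
```python
from h import *
st()
```

```text
t 18.03 tcp [ 0.58   -0.0178  0.1287] yaw -1.4399 tilt [-0.0015  0.002 ] F [-4.25  3.76  5.4 ] M [ 0.868  0.895 -0.099] w 0.0097 q7 -1.049
```

Call:
{"op": "apply_moves", "data": {"plan": [[[0,0,0.015,0,0,0,1],[0,0,0.03,0,0,0,1],[0,0,0.03,0,0,0,1],[0,0,0.03,0,0,0,1]]]}}

```text
clock: 18.37
tcp_pos: [0.5799, -0.0177, 0.1287]
orientation: [-3.139, -0.058, 0.003]
contact_force: [-3.8, 5.3, 4.8]
grip_width: 0.0098
```

Run:
```python
from h import *
st()
```

```text
t 18.37 tcp [ 0.5799 -0.0177  0.1287] yaw -1.5339 tilt [-0.0017  0.0022] F [-3.78  5.34  4.79] M [ 0.957  0.982 -0.06 ] w 0.0098 q7 -1.126
```

Call:
{"op": "apply_moves", "data": {"plan": [[[0,0,0,-0.002,-0.0025,0,1],[0,0,0.015,-0.002,-0.0025,0,1],[0,0,0.03,-0.002,-0.0025,0,1],[0,0,0.03,-0.002,-0.0025,0,1],[0,0,0.03,-0.002,-0.0025,0,1]]]}}

```text
clock: 18.78
tcp_pos: [0.5799, -0.0176, 0.1287]
orientation: [-3.14, 0.091, -0.0]
contact_force: [-1.3, 4.1, 2.9]
grip_width: 0.0096
```

Run:
```python
from h import *
st()
```

```text
t 18.78 tcp [ 0.5799 -0.0176  0.1287] yaw -1.629 tilt [0.0001 0.0007] F [-1.27  4.07  2.85] M [0.777 0.353 0.101] w 0.0096 q7 -1.205
```

Call:
{"op": "apply_moves", "data": {"plan": [[[0,0,0.015,0,0,0,1],[0,0,0.03,0,0,0,1],[0,0,0.03,0,0,0,1],[0,0,0.03,0,0,0,1]]]}}

```text
clock: 19.12
tcp_pos: [0.5798, -0.0174, 0.1287]
orientation: [-3.132, 0.239, 0.0]
contact_force: [-2.5, 5.3, 4.0]
grip_width: 0.0094
```

Run:
```python
from h import *
st(); print(r.get_obs()["tau"][6])
```

```text
t 19.12 tcp [ 0.5798 -0.0174  0.1287] yaw -1.723 tilt [0.     0.0009] F [-2.46  5.26  4.  ] M [1.005 0.428 0.177] w 0.0094 q7 -1.281
-0.241752527654171
```

```bash
cat >> h.py <<'E'
def avg(n=6):
    L=[]
    for i in range(n):
        r.grab_frame("top"); o=r.get_obs(); L.append(np.r_[o["contact_force"],o["moment"],o["tau"][6]])
    L=np.array(L); print("mean",L.mean(0).round(3),"sd",L.std(0).round(3)); st()
E
python3 -c "
from h import *
avg()"
```

```text
mean [-2.249  4.804  4.261  1.002  0.432  0.203 -0.216] sd [0.299 0.244 0.289 0.038 0.024 0.021 0.001]
t 19.42 tcp [ 0.5798 -0.0174  0.1287] yaw -1.7229 tilt [0.0001 0.0011] F [-2.79  5.04  4.27] M [1.065 0.419 0.167] w 0.0098 q7 -1.281
```

Call:
{"op": "apply_moves", "data": {"plan": [[[0,0,0.01,0,0,0,1],[0,0,0.015,0,0,0,1],[0,0,0.015,0,0,0,1],[0,0,0.015,0,0,0,1]]]}}

```text
clock: 19.75
tcp_pos: [0.5798, -0.0173, 0.1287]
orientation: [-3.125, 0.312, 0.0]
contact_force: [-3.2, 4.6, 3.4]
grip_width: 0.0095
```

```bash
python3 -c "
from h import *
avg()"
```

```text
mean [-1.904  4.959  3.976  1.028  0.454  0.385 -0.388] sd [0.138 0.442 0.664 0.037 0.037 0.033 0.001]
t 20.05 tcp [ 0.5798 -0.0173  0.1287] yaw -1.7695 tilt [-0.      0.0011] F [-1.89  5.06  4.2 ] M [0.984 0.515 0.327] w 0.0095 q7 -1.319
```

Call:
{"op": "apply_moves", "data": {"plan": [[[0,0,0,0,0,0,0.4],[0,0,0,0,0,0,0.4],[0,0,0,0,0,0,0.4],[0,0,0,0,0,0,0.4],[0,0,0,0,0,0,0.4]]]}}

```text
clock: 20.47
tcp_pos: [0.5797, -0.0188, 0.1286]
orientation: [3.125, -0.319, 0.001]
contact_force: [-0.2, -0.4, -0.1]
grip_width: 0.0253
```

```bash
python3 -c "
from h import *
avg()"
```

```text
mean [ 0.529  0.52   0.295 -0.015 -0.013 -0.008  0.003] sd [0.289 0.442 0.355 0.023 0.021 0.043 0.001]
t 20.77 tcp [ 0.5797 -0.0182  0.1286] yaw -1.7738 tilt [ 0.0001 -0.0001] F [0.92 0.96 0.13] M [-0.031  0.019  0.023] w 0.0254 q7 -1.322
```

Free readings show zero bias, so the torque values are usable. Static friction blurs readings at rest, so I'll regrip (better centred) and creep forward, reading the torque while it moves.

Call:
{"op": "apply_moves", "data": {"plan": [[[0,0,0,0,-0.003,0,0.4],[0,0,0,0,-0.003,0,0.4],[0,0,0,0,-0.003,0,1],[0,0,0,0,-0.003,0,1],[0,0,0,0,-0.003,0,1],[0,0,0,0,-0.003,0,1],[0,0,0,0,-0.003,0,1]]], "force": 80}}

```text
clock: 21.35
tcp_pos: [0.5799, -0.0172, 0.1288]
orientation: [3.125, -0.318, -0.0]
contact_force: [-2.4, -0.4, 4.5]
grip_width: 0.01
```

```bash
python3 -c "
from h import *
avg(3)"
```

```text
mean [-2.228 -1.124  5.315 -0.175  0.475  0.363 -0.36 ] sd [0.712 0.212 0.244 0.022 0.026 0.038 0.002]
t 21.5 tcp [ 0.5799 -0.0172  0.1288] yaw -1.7737 tilt [-0. -0.] F [-1.39 -1.09  5.36] M [-0.181  0.478  0.393] w 0.0097 q7 -1.324
```

Call:
{"op": "apply_moves", "data": {"plan": [[[0,0,0.002,0,0,0,1],[0,0,0.004,0,0,0,1],[0,0,0.006,0,0,0,1]]]}}

```text
clock: 21.75
tcp_pos: [0.5799, -0.0172, 0.1288]
orientation: [3.122, -0.347, -0.0]
contact_force: [-1.8, -0.5, 5.9]
grip_width: 0.0098
```

```bash
python3 -c "
from h import *
print(r.get_obs()['tau'][6],r.get_obs()['qvel'][6]);avg(3)"
```

```text
-0.45736564323306084 -0.05848668852423387
mean [-2.351 -0.873  5.48  -0.095  0.539  0.479 -0.508] sd [0.13  0.161 0.255 0.015 0.008 0.021 0.016]
t 21.9 tcp [ 0.5799 -0.0171  0.1288] yaw -1.7922 tilt [-0.0001 -0.0001] F [-2.4  -1.06  5.76] M [-0.085  0.54   0.451] w 0.0098 q7 -1.339
```

Call:
{"op": "apply_moves", "data": {"plan": [[[0,0,-0.003,0,0,0,1],[0,0,-0.006,0,0,0,1],[0,0,-0.006,0,0,0,1]]]}}

```text
clock: 22.15
tcp_pos: [0.5799, -0.0172, 0.1288]
orientation: [-3.125, 0.318, -0.0]
contact_force: [-2.3, 0.3, 5.5]
grip_width: 0.0096
```

```bash
python3 -c "
from h import *
avg(3)"
```

```text
mean [-2.031 -0.685  5.428 -0.16   0.509  0.26  -0.252] sd [0.229 0.427 0.363 0.049 0.012 0.049 0.015]
t 22.3 tcp [ 0.5799 -0.0172  0.1288] yaw -1.774 tilt [0. 0.] F [-1.75 -0.23  5.4 ] M [-0.103  0.503  0.249] w 0.0092 q7 -1.324
```

Call:
{"op": "apply_moves", "data": {"plan": [[[0,0,-0.003,0,0,0,1],[0,0,-0.006,0,0,0,1],[0,0,-0.006,0,0,0,1]]]}}

```text
clock: 22.55
tcp_pos: [0.5799, -0.0173, 0.1289]
orientation: [-3.128, 0.29, -0.0]
contact_force: [-2.4, -0.6, 6.2]
grip_width: 0.0094
```

```bash
python3 -c "
from h import *
avg(3)"
```

```text
mean [-2.268 -0.55   5.501 -0.167  0.506  0.083 -0.065] sd [0.353 0.575 0.461 0.034 0.024 0.029 0.016]
t 22.7 tcp [ 0.5799 -0.0173  0.1288] yaw -1.7559 tilt [0.0001 0.0001] F [-2.38 -0.55  5.53] M [-0.154  0.473  0.123] w 0.0099 q7 -1.309
```

Call:
{"op": "apply_moves", "data": {"plan": [[[0,0,-0.004,0,0,0,1],[0,0,-0.008,0,0,0,1],[0,0,-0.012,0,0,0,1],[0,0,-0.012,0,0,0,1]]]}}

```text
clock: 23.03
tcp_pos: [0.5799, -0.0174, 0.1288]
orientation: [-3.133, 0.232, -0.0]
contact_force: [-2.7, -0.3, 5.5]
grip_width: 0.0096
```

```bash
python3 -c "
from h import *
avg(3)"
```

```text
mean [-2.623 -0.835  5.434 -0.21   0.463 -0.107  0.121] sd [0.117 0.286 0.504 0.02  0.02  0.029 0.021]
t 23.18 tcp [ 0.5799 -0.0174  0.1288] yaw -1.7188 tilt [0.0003 0.    ] F [-2.5  -1.21  5.51] M [-0.236  0.459 -0.086] w 0.0096 q7 -1.279
```

Call:
{"op": "apply_moves", "data": {"plan": [[[0,0,-0.003,0,0,0,1],[0,0,-0.006,0,0,0,1],[0,0,-0.009,0,0,0,1],[0,0,-0.012,0,0,0,1]]]}}

```text
clock: 23.52
tcp_pos: [0.58, -0.0174, 0.1289]
orientation: [-3.137, 0.173, -0.001]
contact_force: [-2.0, -1.4, 6.2]
grip_width: 0.0098
```

```bash
python3 -c "
from h import *
avg(3)"
```

```text
mean [-2.382 -0.949  5.301 -0.275  0.487 -0.149  0.14 ] sd [0.334 0.281 0.074 0.015 0.036 0.046 0.032]
t 23.67 tcp [ 0.58   -0.0174  0.1289] yaw -1.6811 tilt [ 0.0003 -0.    ] F [-2.65 -1.33  5.21] M [-0.255  0.514 -0.11 ] w 0.0098 q7 -1.248
```

The reverse torque plateaus at about -0.14, so friction is roughly 0.1 N m and the wing is now near 1.69 rad. I'll push forward slowly to see the torque at which it yields, which gives the clamp force.

Call:
{"op": "apply_moves", "data": {"plan": [[[0,0,0.003,0,0,0,1],[0,0,0.006,0,0,0,1],[0,0,0.009,0,0,0,1],[0,0,0.012,0,0,0,1]]]}}

```text
clock: 24.0
tcp_pos: [0.5799, -0.0173, 0.1288]
orientation: [3.133, -0.231, -0.0]
contact_force: [-2.6, -0.7, 5.4]
grip_width: 0.0099
```

```bash
python3 -c "
from h import *
avg(4)"
```

```text
mean [-2.357 -1.101  6.171 -0.22   0.57   0.332 -0.347] sd [0.327 0.439 0.256 0.029 0.024 0.03  0.029]
t 24.2 tcp [ 0.5799 -0.0173  0.1288] yaw -1.7176 tilt [-0.     -0.0002] F [-2.06 -1.62  5.88] M [-0.215  0.609  0.295] w 0.0095 q7 -1.278
```

Call:
{"op": "apply_moves", "data": {"plan": [[[0,0,0.002,0,0,0,1],[0,0,0.004,0,0,0,1]]]}}

```text
clock: 24.37
tcp_pos: [0.5799, -0.0172, 0.1289]
orientation: [3.131, -0.25, -0.0]
contact_force: [-3.0, -1.5, 6.3]
grip_width: 0.0092
```

```bash
python3 -c "
from h import *
avg(4)"
```

```text
mean [-2.862 -1.025  5.672 -0.219  0.542  0.389 -0.4  ] sd [0.331 0.651 0.438 0.019 0.035 0.014 0.021]
t 24.57 tcp [ 0.5799 -0.0173  0.1288] yaw -1.7299 tilt [-0.     -0.0002] F [-2.89 -1.04  5.36] M [-0.222  0.491  0.397] w 0.0098 q7 -1.288
```

Forward yield is about 0.40 N m with friction about 0.09, so the force is about 17 N. I'll ease back about 0.025 rad to centre it near 15 N, then release and rise.

Call:
{"op": "apply_moves", "data": {"plan": [[[0,0,-0.004,0,0,0,1],[0,0,-0.008,0,0,0,1],[0,0,-0.012,0,0,0,1],[0,0,-0.016,0,0,0,1],[0,0,-0.02,0,0,0,1],[0,0,-0.023,0,0,0,1],[0,0,-0.023,0,0,0,1]]]}}

```text
clock: 25.15
tcp_pos: [0.58, -0.0175, 0.1289]
orientation: [-3.138, 0.138, -0.001]
contact_force: [-2.2, -1.4, 5.5]
grip_width: 0.0098
```

```bash
python3 -c "
from h import *
avg(3)"
```

```text
mean [-1.915 -1.307  5.468 -0.225  0.465 -0.077  0.095] sd [0.503 0.532 0.18  0.028 0.042 0.018 0.016]
t 25.3 tcp [ 0.58   -0.0174  0.1289] yaw -1.6591 tilt [ 0.0003 -0.    ] F [-1.2  -2.06  5.65] M [-0.198  0.499 -0.052] w 0.0093 q7 -1.231
```

Call:
{"op": "apply_moves", "data": {"plan": [[[0,0,0.004,0,0,0,1],[0,0,0.004,0,0,0,1],[0,0,0.004,0,0,0,0.4],[0,0,0.004,0,0,0,0.4],[0,0,0.004,0,0,0,0.4],[0,0,0.004,0,0,0,0.4],[0,0,0.004,0,0,0,0.4]]]}}

```text
clock: 25.88
tcp_pos: [0.58, -0.0168, 0.1285]
orientation: [-3.138, 0.156, 0.0]
contact_force: [0.3, 0.1, -0.4]
grip_width: 0.026
```

Call:
{"op": "apply_moves", "data": {"plan": [[[0,0,0.004,0,0,-0.03,0.4],[0,0,0.004,0,0,-0.08,0.4],[0,0,0.004,0,0,-0.16,0.4],[0,0,0.004,0,0,-0.26,0.4],[0,0,0.004,0,0,-0.36,0.4],[0,0,0.004,0,0,-0.45,0.4],[0,0,0.004,0,0,-0.45,0.4],[0,0,0.004,0,0,-0.45,0.4]]]}}

```text
clock: 26.55
tcp_pos: [0.5811, -0.0174, 0.3113]
orientation: [-3.135, 0.177, -0.007]
contact_force: [0.1, -0.0, -0.4]
grip_width: 0.0254
```

Run:
```python
from h import *
st()
f=r.grab_frame("scene"); crop(f,165,135,110,110,5.4,"pics/s8.png")
```

```text
t 26.55 tcp [ 0.5811 -0.0174  0.3113] yaw -1.6834 tilt [0.0046 0.0011] F [ 0.11 -0.03 -0.4 ] M [-0.008 -0.017 -0.024] w 0.0254 q7 -1.405
```

View pics/s8.png

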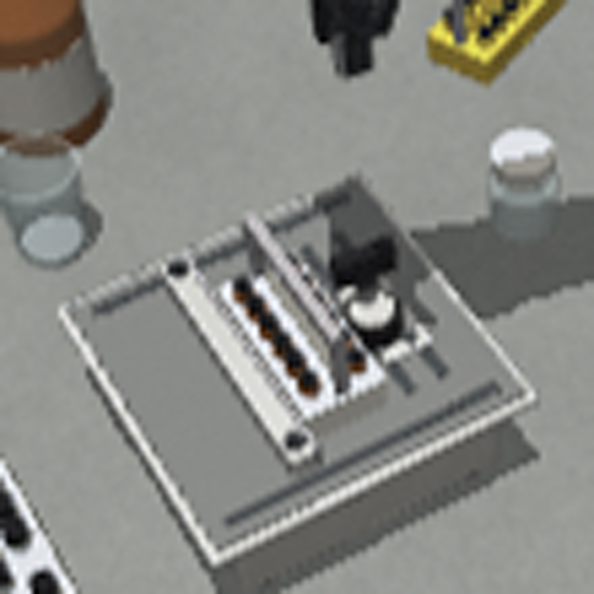

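The rack lies flat along the rail, centred on the roller. The wing is turned across at (365,258) and the gripper is clear. Handing in.

```bash
python3 -c "
from bench import r
print(r.hand_in())"
```

```text
the job is handed in; nothing more can be done
None
```

I put the rack in the bay against the rail, turned the knob until the lobe bore on it, let go and handed the job in at about 26.6 s. No verdict came back.

**Last checks**
- **Position:** the last picture shows the rack lying flat along the rail, centred on the roller. The wing is turned across it, the gripper is well clear, and the beaker, bottle and jar seen in that view have not moved.
- **Clamp force:** I estimate about 15 N, from torque alone. Forward yield was about 0.40 N m with about 0.09 N m friction, giving roughly 17 N at cam about 1.70. I then eased back to about 1.67 before letting go. I could not measure the force directly, and the estimate is good to perhaps ±4 N.
- **Before easing back:** the force was probably 20–23 N at the highest, from a peak of about 0.5 N m, well under the 40 N limit.

**What failed or disagreed**
- **First grasp:** it missed because the fingertips sit about 25 mm higher than the reported TCP. The fingers shut above the bar without touching anything, and I regrasped lower.
- **Torque readings:** readings taken at rest after quick turns ran low, even slightly negative before contact. I relied on the slow forward and backward yield tests instead.
- **Pictures:** I viewed 12, two over the budget of 10.

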